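# Vent the pellet die at the vacuum manifold

### The job

Vent the pellet die: on the low cream-coloured manifold box, pull the plain round black knob straight up to its outer detent, leave it out for about two seconds, then push it fully home again and let go. Leave the T-handle on the same box pushed in.

Things in the scene. Friction and masses are not known exactly. Their poses are not given: they have to be found in the camera images.
- manifold: Low cream box fixed to the bench, 130 (x) x 380 (y) x 70 mm high; origin under its centre, z up, turned up to 0.3 rad. Four fittings on its deck's middle line at y = -135, -45, 45, 135 mm, in changing order, under 45 mm tall: round black pull-knob (the one to use), black T-handle, silver 7-lobed star knob 52 mm wide, flat white-faced gauge 58 mm wide. Loose parts up to 70 mm high stand beside it.
- purge_grip (a point): Middle of the cap of the plain round black pull-knob, on its axis. The cap is an upright cylinder, 34 mm across, 22 mm tall; the point is 11 mm below its top and, with the knob in, 32 mm above the box's deck (102 mm above the bench). It rises with the knob. Below: 12 mm stem, 24 mm nut up to 11 mm over the deck, flange 52 mm wide, 5 mm high. The knob does not turn.
- purge_knob (a joint): How far the round knob is pulled up, in m: 0 fully in (as at the start), 0.020 out against its stop. A spring detent holds it at either end and is ridden over half way, at 10 mm: moving it takes up to about 8 N either way, then it snaps over.
- tpull (a joint): How far the T-handle is pulled up, in m: 0 fully in (as at the start) to 0.020. It slides with about 3 N and stays where it is left; it must stay in. Black crossbar 62 mm long, 14 mm thick, along the box's x axis, centred 31 mm above the deck.

How it is judged:
By the outcome, as a careful person would: the job done as asked, in the order asked, and still so for the second after the job is handed in, with the robot touching nothing.
It also fails if it takes over 32 s, if anything falls off the work surface, if the arm or the gripper's body presses on something with over 40 N, if the wrist force passes 120 N, or if a joint passes its speed limit or range.

### The arm

A 7-joint arm with a two-finger parallel gripper is mounted at the origin on the work surface. World frame = base frame: x ahead of the robot, y to its left, z up, the work surface at z = 0. Lengths are in m, angles in rad, forces in N, time in s.
With the tool pointing down it reaches from about 0.4 to 0.925 m from the base axis. Payload 4.1 kg.
Tool frame: the origin (TCP) lies at the very end of the fingers, on their centre line; the grasp point (between the pads) lies 19 mm behind it (arm.hold_point_z is the distance from the TCP to the grasp point, in m); z points along the fingers, y is the line along which they close (so a half turn about z gives the same grasp; the last joint's range is limited). The gripper opens to 85 mm and grips with 20 to 120 N. Pads are 22 mm wide; open, the fingers measure 114 mm over their backs; the gripper's body (76 mm by 85 mm) begins 54 mm behind the grasp point. The pads swing forward as they close: fully open they stand 13 mm farther back than shut.
Start: joints at [-1.248, 0.398, 0.045, 1.537, -0.019, 1.207, -0.051], TCP at [0.266, 0.593, 0.231] pointing down, gripper open.
Joint ranges: [-2.82, 2.82], [-0.49, 2.23], [-1.37, 1.46], [0, 2.46], [-1.36, 4.5], [0.23, 2], [-2.94, 2.94]. Speed limits (rad/s): [2.57, 2.57, 3.14, 3.14, 3.14, 3.14, 3.14].

### API

Orientations are given as [roll, pitch, yaw] about the fixed x, y, z axes, in that order (R = Rz(yaw) Ry(pitch) Rx(roll)).
In Python, from plant import arm, viewer, hand_in gives the robot as it stands.
- The arm moves only by the tool carry_out, never from a script. Its argument "commands" is one flat list of numbers, 7 for each row, row after row: the opening, from -1 (shut) to 1 (fully open), then the shift along the world's x, y, z in mm, then the turn, a rotation vector about the world's x, y, z in degrees. A call has 1 to 20 rows; each row shifts and turns the commanded pose from where the row before left it; what a row does not reach is not made up. A row lasts 1/8 s, in which the tool goes at most 62.5 mm and 10.7 degrees, less where a joint would pass 70% of its speed; a pose out of reach is approached as far as the arm can. A call with a gripper value outside its range is refused whole. The fingers move at their own pace and stop on an object; the grip force is fixed at half the most. Time passes only in rows, so rows that do not move let the fingers close. It gives the time, the measured TCP pose, the force, the opening and the grip force at its end, in the units of the state.
- arm.sense(): the state, without advancing time (a new reading comes with each control period).
- viewer.capture(name): name is "side" or "top"; returns (picture, depth): 384x512x3 uint8, blue, green, red; 384x512 float32, m along the optical axis (not along the pixel's ray), 0 where there is no reading.
- viewer.calibration(name): a dict with "fx", "fy", "cx", "cy" (pixels), "world_from_camera" (4x4, takes a point from camera to world coordinates). Camera axes: x right, y down, z forward; pixel columns grow to the right and rows downward; lengths in m; the calibration is good to about 2 mm. A picture is of the moment at which its call begins. calibration takes no time and is no camera call.
- hand_in(): hands the job in; it is judged then, once.
The state is a dict: "time_s": time; "q": joint angles; "joint_vel": joint speeds; "joint_torque": joint torques, N m; "tcp_pos": TCP position; "tool_rot": TCP orientation; "ft_force": force on the tool from outside, world axes, zero at the start; "ft_torque": the same for the moment, N m; "finger_gap": opening from 0.0 (shut) to 1.0 (fully open); "gripper_force": force on a finger pad.
Only numpy, scipy, OpenCV 4.12 (cv2) and the standard library are available. Lean on these libraries where they do the work, as an engineer would, in place of code of your own. Each camera call takes 0.05 s, during which the arm holds its last target. There are 200 camera calls.

## Working session

There is one attempt and no reset: what is moved stays moved. The work goes in short steps, Python scripts to look and compute and a tool call to move; the robot and the scene stay as the last step left them, time stands still between calls to the robot, and variables do not carry over. Pictures are saved under pics/ and viewed, at most 10 in all, crops included, and the job is handed in when it is done.

Besides the shell and the picture viewer there is one more tool, called after "Call:" as a command line: name --argument value ..., lists and objects as JSON in quotes. carry_out: Moves the arm, as the interface text tells. Its arguments: {"type":"object","properties":{"commands":{"type":"array"}},"required":["commands"]}

```bash
mkdir -p pics; cat > h.py <<'E'
import numpy as np,cv2
from plant import arm,viewer,hand_in
def world(n,D):
    c=viewer.calibration(n);v,u=np.mgrid[:384,:512]
    P=np.stack([(u-c['cx'])/c['fx']*D,(v-c['cy'])/c['fy']*D,D],-1)
    T=np.array(c['world_from_camera']);return P@T[:3,:3].T+T[:3,3]
E
python3 - <<'E'
from h import *
for n in('top','side'):
    I,D=viewer.capture(n);cv2.imwrite(f'pics/{n}0.png',I);np.savez(f'{n}0.npz',I=I,D=D)
    print(n,viewer.calibration(n))
print(arm.sense(),arm.hold_point_z)
E
```

```text
top {'fx': 428.73590588612365, 'fy': 428.73590588612365, 'cx': 256.7651956382809, 'cy': 194.38301795165415, 'world_from_camera': array([[ 0.08174716, -0.97498717,  0.20668192,  0.40777374],
       [-0.99664841, -0.07933365,  0.01995282,  0.03885419],
       [-0.00305691, -0.2076203 , -0.97820472,  0.84571324],
       [ 0.        ,  0.        ,  0.        ,  1.        ]])}
side {'fx': 397.44783161863336, 'fy': 397.44783161863336, 'cx': 250.0054337625636, 'cy': 183.6509828354785, 'world_from_camera': array([[-0.98166183, -0.07891981,  0.17352725,  0.45057854],
       [-0.18929304,  0.51119511, -0.83836013,  0.59425517],
       [-0.02254306, -0.85583364, -0.5167597 ,  0.43691173],
       [ 0.        ,  0.        ,  0.        ,  1.        ]])}
{'time_s': 0.1, 'q': array([-1.24796936,  0.3991348 ,  0.04503329,  1.53774161, -0.01871904,
        1.2069156 , -0.05071597]), 'joint_vel': array([ 0.00035929, -0.00172625, -0.00093702, -0.00280001,  0.00108524,
        0.00160137, -0.00011678]), 'joint_torque': array([ 3.19106126e-03, -4.76265943e+01,  1.36979006e+00, -2.54949367e+01,
        1.19868820e-02,  5.03100120e-03,  8.83835554e-06]), 'tcp_pos': array([0.26586522, 0.59251679, 0.23036197]), 'tool_rot': array([-3.13981801e+00,  1.04608348e-04,  2.71985806e+00]), 'ft_force': array([-0.0490739 , -0.54360462,  0.76597219]), 'ft_torque': array([ 0.05169943, -0.02811886, -0.01850217]), 'gripper_force': 0.0, 'finger_gap': 0.9995695252727415} 0.0187
```

View pics/top0.png

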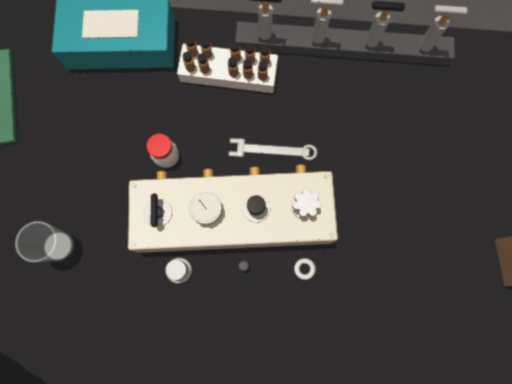

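View pics/side0.png

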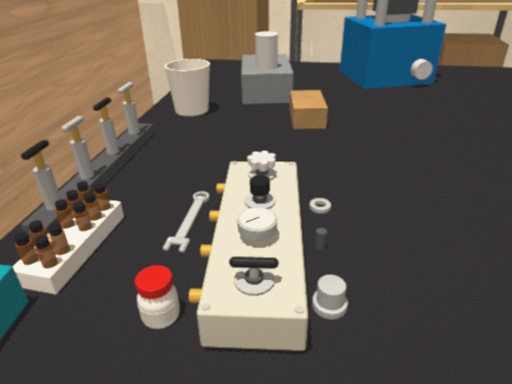

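The top view shows the T-handle at (155,211), the gauge at (206,208), the round knob at (256,205) and the star knob at (307,204). In the side view the round knob is at (260,188). Next I'll measure the knob from both views.

```bash
python3 - <<'E'
from h import *
rays={}
for n,box in(('top',(240,190,275,222)),('side',(244,172,276,203))):
    f=np.load(n+'0.npz');I,D=f['I'],f['D'];W=world(n,D)
    x0,y0,x1,y1=box
    m=np.zeros(D.shape,np.uint8);m[y0:y1,x0:x1]=I[y0:y1,x0:x1].max(-1)<80
    k,l,s,c=cv2.connectedComponentsWithStats(m);i=1+s[1:,4].argmax();m=(l==i)
    P=W[m&(D>0)];print(n,s[i],c[i],'z pct',np.percentile(P[:,2],[5,50,95]))
    top=P[P[:,2]>np.percentile(P[:,2],97)-.004]
    print(' top face mean',top.mean(0),'min',top.min(0),'max',top.max(0),len(top))
    rays[n]=c[i]
    # deck
    if n=='top':
        d=(W[...,2]>.06)&(W[...,2]<.08)&(I.min(-1)>110);d[:165]=0;d[260:]=0;d[:,:120]=0;d[:,345:]=0
        Q=W[d];print('deck z',np.median(Q[:,2]),cv2.minAreaRect(Q[:,:2].astype(np.float32)*1000))
        for nm,(u,v) in dict(T=(155,211),g=(206,208),star=(307,204)).items(): print(nm,W[v,u])
        for a in((188,270),(165,150),(244,267)): print('loose',W[a[1]-4:a[1]+4,a[0]-4:a[0]+4].reshape(-1,3).max(0))
A=[];b=[]
for n,(u,v) in rays.items():
    c=viewer.calibration(n);T=np.array(c['world_from_camera']);d=T[:3,:3]@[(u-c['cx'])/c['fx'],(v-c['cy'])/c['fy'],1];d/=np.linalg.norm(d)
    M=np.eye(3)-np.outer(d,d);A.append(M);b.append(M@T[:3,3])
p=np.linalg.lstsq(np.vstack(A),np.hstack(b),rcond=None);print('triang',p[0],p[1])
for n in('top','side'):
    f=np.load(n+'0.npz');I=f['I'];cr=I[165:255,125:345] if n=='top' else I[140:330,180:350]
    cv2.imwrite(f'pics/{n}_crop.png',cv2.resize(cr,None,fx=3,fy=3,interpolation=2))
E
```

```text
top [249 196  16  20 192] [257.40625    205.36458333] z pct [0.10202502 0.11290146 0.11505613]
 top face mean [0.5450054  0.05130566 0.11328125] min [0.52927066 0.03931275 0.11132526] max [0.55957632 0.06509371 0.11674255] 160
deck z 0.07013319510514471 ((540.0317993164062, 99.20265197753906), (130.3832550048828, 379.5743103027344), 7.300527095794678)
T [0.51996136 0.22905606 0.10610496]
g [0.53279163 0.14083674 0.1044758 ]
star [ 0.55392028 -0.03527799  0.10650843]
loose [0.43390128 0.17908891 0.04714907]
loose [0.65173039 0.24356181 0.84571324]
loose [0.44847331 0.07632307 0.03900875]
side [251 172  18  31 445] [259.80898876 186.5258427 ] z pct [0.07833735 0.10588129 0.11406494]
 top face mean [0.54561221 0.05796157 0.1132591 ] min [0.5317659  0.03897431 0.11034486] max [0.56083315 0.07223758 0.11490337] 182
triang [0.54637971 0.05136716 0.09824326] [3.36516546e-07]
```

View pics/top_crop.png

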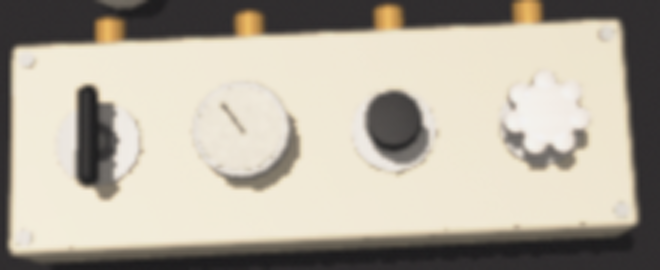

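The crop shows the round cap between the gauge and the star knob. The two views put the axis at about (0.5455, 0.054) and the cap top at z≈0.113, and both fit the box geometry (yaw 7.3°, deck z 0.070). I'll move over it, closing along the box's x.

Call:
carry_out --commands '[1,20,-38.5,0,0,0,-4.18,1,20,-38.5,0,0,0,-4.18,1,20,-38.5,0,0,0,-4.18,1,20,-38.5,0,0,0,-4.18,1,20,-38.5,0,0,0,-4.18,1,20,-38.5,0,0,0,-4.18,1,20,-38.5,0,0,0,-4.18,1,20,-38.5,0,0,0,-4.18,1,20,-38.5,0,0,0,-4.18,1,20,-38.5,0,0,0,-4.18,1,20,-38.5,0,0,0,-4.18,1,20,-38.5,0,0,0,-4.18,1,20,-38.5,0,0,0,-4.18,1,20,-38.5,0,0,0,-4.18,1,0,0,0,0,0,0,1,0,0,0,0,0,0]'

```text
time_s: 2.1
tcp_pos: [0.5456, 0.0548, 0.2309]
tool_rot: [-3.141, -0.001, 1.699]
ft_force: [-0.2, 0.9, -0.1]
finger_gap: 1.0
gripper_force: 0.0
```

Call:
carry_out --commands '[1,0,0,-20,0,0,0,1,0,0,-20,0,0,0,1,0,0,-20,0,0,0,1,0,0,-20,0,0,0,1,0,0,-20,0,0,0,1,0,0,-15,0,0,0,0.4,0,0,-15,0,0,0,0.2,0,0,-10,0,0,0,0.2,0,0,-8,0,0,0,0.2,0,0,0,0,0,0,0.2,0,0,0,0,0,0]'

```text
time_s: 3.48
tcp_pos: [0.5465, 0.054, 0.0838]
tool_rot: [3.141, -0.0, 1.698]
ft_force: [-0.1, -0.2, 0.6]
finger_gap: 0.602
gripper_force: 0.0
```

```bash
python3 - <<'E'
from h import *
a,D=viewer.capture('top');b,E=viewer.capture('side')
f=lambda c:cv2.resize(c,(400,400),interpolation=2)
cv2.imwrite('pics/g1.png',np.hstack([f(a[140:270,200:330]),f(b[110:250,190:330])]))
E
```

```text
(no output)
```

View pics/g1.png

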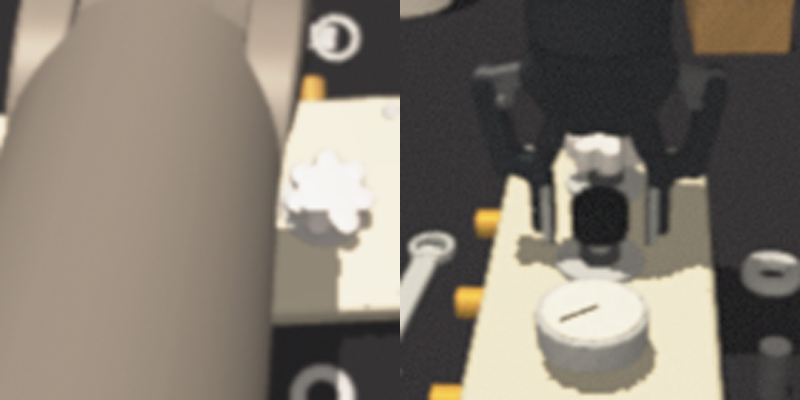

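In the side half of the picture the pads, at columns 545 and 655, sit evenly either side of the cap at (600,215), at cap height. The top half is blocked by the arm. Closing now.

Call:
carry_out --commands '[-1,0,0,0,0,0,0,-1,0,0,0,0,0,0,-1,0,0,0,0,0,0,-1,0,0,0,0,0,0,-1,0,0,0,0,0,0,-1,0,0,0,0,0,0]'

```text
time_s: 4.32
tcp_pos: [0.5471, 0.0542, 0.0841]
tool_rot: [3.139, -0.0, 1.698]
ft_force: [0.5, 1.2, 5.7]
finger_gap: 0.38
gripper_force: 59.7
```

Call:
carry_out --commands '[-1,0,0,4,0,0,0,-1,0,0,4,0,0,0,-1,0,0,4,0,0,0,-1,0,0,4,0,0,0,-1,0,0,4,0,0,0,-1,0,0,1,0,0,0,-1,0,0,0,0,0,0,-1,0,0,0,0,0,0]'

```text
time_s: 5.32
tcp_pos: [0.547, 0.0542, 0.1042]
tool_rot: [3.139, 0.0, 1.699]
ft_force: [6.4, 0.7, -3.1]
finger_gap: 0.377
gripper_force: 62.4
```

```bash
python3 - <<'E'
from h import *
b,E=viewer.capture('side')
cv2.imwrite('pics/g2.png',cv2.resize(b[110:250,190:330],(560,560),interpolation=2))
print(arm.sense()['tcp_pos'],arm.sense()['ft_force'])
E
```

```text
[0.5469997  0.05419962 0.1042327 ] [ 6.32135023  0.47268327 -3.51760369]
```

View pics/g2.png

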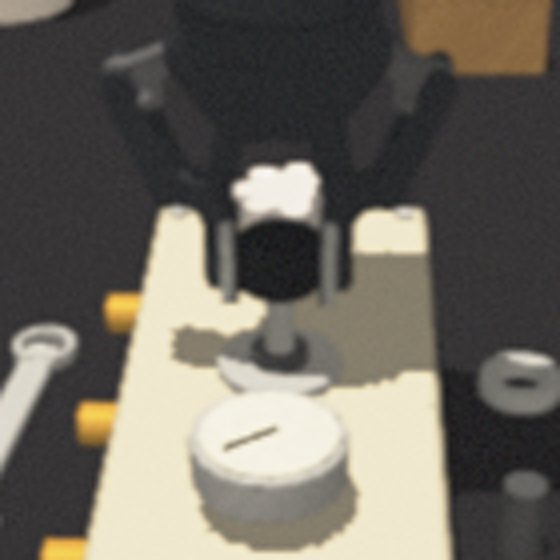

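The knob is raised about 20 mm, with the stem showing under the cap at (280,325). I'll hold it there to make about 2 s out, then push it home.

Call:
carry_out --commands '[-1,0,0,0,0,0,0,-1,0,0,0,0,0,0,-1,0,0,0,0,0,0,-1,0,0,0,0,0,0,-1,0,0,0,0,0,0,-1,0,0,0,0,0,0,-1,0,0,0,0,0,0,-1,0,0,0,0,0,0,-1,0,0,0,0,0,0,-1,0,0,0,0,0,0,-1,0,0,0,0,0,0,-1,0,0,0,0,0,0,-1,0,0,-4,0,0,0,-1,0,0,-4,0,0,0,-1,0,0,-4,0,0,0,-1,0,0,-4,0,0,0,-1,0,0,-4,0,0,0,-1,0,0,-2,0,0,0,-1,0,0,0,0,0,0,-1,0,0,0,0,0,0]'

```text
time_s: 7.88
tcp_pos: [0.547, 0.0542, 0.084]
tool_rot: [3.14, -0.001, 1.698]
ft_force: [0.8, 0.2, 12.1]
finger_gap: 0.373
gripper_force: 64.5
```

Call:
carry_out --commands '[0.3,0,0,0,0,0,0,0.3,0,0,0,0,0,0,0.3,0,0,0,0,0,0,0.3,0,0,0,0,0,0,0.3,0,0,10,0,0,0,0.3,0,0,10,0,0,0,0.3,0,0,15,0,0,0,0.3,0,0,20,0,0,0,0.3,0,0,25,0,0,0,0.3,0,0,25,0,0,0,0.3,0,0,20,0,0,0,0.3,0,0,0,0,0,0]'

```text
time_s: 9.38
tcp_pos: [0.5475, 0.0541, 0.2098]
tool_rot: [3.137, -0.001, 1.698]
ft_force: [0.7, -0.4, 0.1]
finger_gap: 0.651
gripper_force: 0.0
```

```bash
python3 - <<'E'
from h import *
I,D=viewer.capture('side');W=world('side',D)
m=np.zeros(D.shape,bool);m[172:203,244:276]=I[172:203,244:276].max(-1)<80
o=np.load('side0.npz');W0=world('side',o['D'])
m0=np.zeros(D.shape,bool);m0[172:203,244:276]=o['I'][172:203,244:276].max(-1)<80
print(np.percentile(W[m][:,2],[50,97]),np.percentile(W0[m0][:,2],[50,97]),m.sum(),m0.sum())
d=cv2.absdiff(I,o['I']).max(-1);print('T region diff',d[250:300,220:290].max(),'knob',d[172:210,240:280].max())
cv2.imwrite('pics/g3.png',cv2.resize(I[110:350,150:390],(580,580),interpolation=2))
E
```

```text
[0.10583045 0.11435084] [0.10609539 0.11429466] 468 445
T region diff 9 knob 111
```

View pics/g3.png

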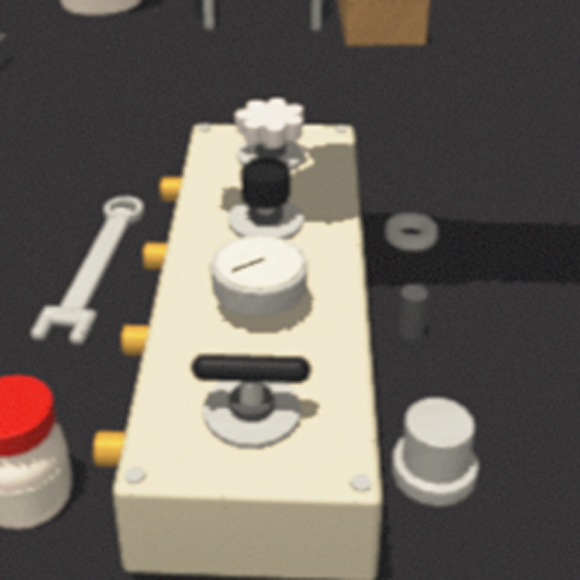

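The knob at (267,183) is back at its starting height of 0.114, the T-handle at (250,370) hasn't moved, and the gripper is clear.

```bash
python3 -c "
from plant import hand_in
print(hand_in())"
```

```text
the job is handed in; nothing more can be done
None
```

The round black knob was pulled up 20 mm to its outer detent, left out for about two seconds, pushed fully home and released; the T-handle stayed in, and the job is handed in at about 9.5 s.

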